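Line up the sewing supplies by height

TASK

Tidy the sewing supplies from the green cutting mat onto the wooden board: stand the dropper bottle, the white thread spool, the thimble and the beeswax in order of height, one upright in the middle of each cork pad, with the tallest on the pad next to the red button and the lowest at the other end. Leave the roll of beige tape where it is.

Things in the scene. Friction and masses are not known exactly. Their poses are not given: they have to be found in the camera images.
- dropper_bottle: Dark blue bottle with a white dropper top, the tallest thing: 116 mm high; round body 37 mm across up to z = 84 mm, white collar 22 mm across from 85 to 104 mm, tip 12 mm across above. Origin: centre of its underside, z axis up. 0.05 to 0.10 kg. Starts standing upright on the green cutting mat, whose top is at z = 0.005 (origin height 0.005).
- thread_spool: White thread spool standing on end, second tallest: 62 mm high, 54 mm across (treat as a plain cylinder). Origin: centre of its underside, z axis up. 0.04 to 0.09 kg. Starts standing upright on the green cutting mat, whose top is at z = 0.005 (origin height 0.005).
- thimble: Pale grey steel thimble, open side down, third tallest: 23 mm high, 18 mm across at the foot, slightly narrower towards the top. Origin: centre of its underside, z axis up. 0.01 to 0.025 kg. Starts standing upright on the green cutting mat, whose top is at z = 0.005 (origin height 0.005).
- beeswax: Golden-brown round puck of beeswax, the lowest thing: 12 mm high, 38 mm across. Origin: centre of its underside, z axis up. 0.015 to 0.035 kg. Starts standing upright on the green cutting mat, whose top is at z = 0.005 (origin height 0.005).
- pad_a: Fixed flat round cork pad, 60 mm across, let into the wooden board; its top is at z = 0.020, 2 mm above the board's top. Origin: centre of its underside, at z = 0.017. The four pads lie in one straight row, 90 mm from centre to centre; this is the leftmost pad (+y end) of the row seen from the robot (the row runs roughly left to right, turned by at most 0.15 rad).
- pad_b: Fixed flat round cork pad, 60 mm across, let into the wooden board; its top is at z = 0.020, 2 mm above the board's top. Origin: centre of its underside, at z = 0.017. The four pads lie in one straight row, 90 mm from centre to centre; this is the second pad from the left of the row seen from the robot (the row runs roughly left to right, turned by at most 0.15 rad).
- pad_c: Fixed flat round cork pad, 60 mm across, let into the wooden board; its top is at z = 0.020, 2 mm above the board's top. Origin: centre of its underside, at z = 0.017. The four pads lie in one straight row, 90 mm from centre to centre; this is the third pad from the left of the row seen from the robot (the row runs roughly left to right, turned by at most 0.15 rad).
- pad_d: Fixed flat round cork pad, 60 mm across, let into the wooden board; its top is at z = 0.020, 2 mm above the board's top. Origin: centre of its underside, at z = 0.017. The four pads lie in one straight row, 90 mm from centre to centre; this is the rightmost pad (-y end) of the row seen from the robot (the row runs roughly left to right, turned by at most 0.15 rad).
- red_button: Fixed red domed button, 30 mm across and 6 mm high, on one end of the wooden board (90 x 470 x 18 mm, dark wood, top at z = 0.018), in line with the row and 70 mm beyond the end pad's centre. It may be at either end; a like button at the other end is white. Origin: centre of its underside.
- linen_tape: Roll of beige tape lying flat, 66 mm across, 19 mm high, to the right of the board and the mat. Bystander, not to be disturbed. Origin: underside, near its middle, z axis up.
Things that resemble listed ones, but are neither listed nor needed, are in the scene too. What is shaped like the dropper_bottle but pink is not meant.

How it is judged:
By the outcome, as a careful person would: the job done as asked, in the order asked, and still so for the second after the job is handed in, with the robot touching nothing.
It also fails if it takes over 102 s, if anything falls off the work surface, if the arm or the gripper's body presses on something with over 40 N, if the wrist force passes 120 N, or if a joint passes its speed limit or range.

ROBOT

A 6-joint arm with a two-finger parallel gripper is mounted at the origin on a cart in front of the work surface, level with it; the furniture and walls round the work are solid. World frame = base frame: x ahead of the robot, y to its left, z up, the work surface at z = 0. Lengths are in m, angles in rad, forces in N, time in s.
With the tool pointing down it reaches from about 0.35 to 0.85 m from the base axis. Payload 8.1 kg.
Tool frame: the origin (TCP) lies at the very end of the fingers, on their centre line; the grasp point (between the pads) lies 19 mm behind it; z points along the fingers, y is the direction in which the jaws open and shut (so a half turn about z gives the same grasp; the last joint's range is limited). The gripper opens to 93 mm and grips with 3 to 60 N. Pads are 15 mm wide; open, the fingers measure 128 mm over their backs; the gripper's body (75 mm by 188 mm) begins 65 mm behind the grasp point.
Start: joints at [-1.357, 0.13, 1.488, -0, 1.523, -0.085], TCP at [0.177, -0.573, 0.219] pointing down, gripper open.
Joint ranges: [-2.96, 2.96], [-0.89, 2.26], [0.02, 2.5], [-1.34, 4.48], [0, 2.73], [-2.66, 2.66]. Speed limits (rad/s): [2.39, 2.39, 2.79, 3.14, 3.14, 3.14].

INTERFACE

Orientations are given as a rotation vector (axis times angle).
In Python, from plant import robot gives the robot as it stands.
- The arm moves only by the tool jog_arm, never from a script. Its argument "commands" is a list of rows, each a list of 3 entries, a list of its own where there are three numbers: the shift along the world's x, y, z scaled (see below), then the turn, a rotation vector about the world's x, y, z scaled (see below), then the closure, from -1 (fully open) to 1 (shut), so that 0 is half open. In form: [[[tx, ty, tz], [ax, ay, az], hand], ...]. A call has 1 to 10 rows; each row is the pose to reach, as a shift and turn from the pose measured when the call began, turning the shorter way round; what a row does not reach only later rows make up. The controller multiplies each number of a shift by 0.6 m and each number of a turn by 2 pi rad. A row lasts 1/8 s, in which the tool goes at most 62.5 mm and 10.7 degrees, less where a joint would pass 70% of its speed; a pose out of reach is approached as far as the arm can. A call with a number of a shift or a turn outside -1 to 1 is refused whole. A call with a gripper value outside its range is refused whole. The fingers move at their own pace and stop on an object; "newtons" is the grip in N (left out, the last holds). Time passes only in rows, so rows that repeat a pose let the fingers close. It gives the time, the measured TCP pose, the force and the opening at its end, in the units of the state.
- robot.read_state(): the state, without advancing time (a new reading comes with each control period).
- robot.read_camera(name): name is "scene" or "top" or "wrist"; returns a dict with "pixels" (400x640x3 uint8, red, green, blue), "fovy" (degrees; the focal length in pixels is half the picture's height over the tangent of half this angle, whatever the lens; pixels are square), "cx", "cy" (the principal point, pixels), "rvec" (rotation vector, rad) and "tvec" (3), from world to camera coordinates, as OpenCV has them; the wrist camera has in their place "tool_from_camera" (4x4, takes a point from camera to tool coordinates, whose origin is the TCP and whose axes are the flange's). Camera axes: x right, y down, z forward; pixel columns grow to the right and rows downward; lengths in m; the calibration is good to about 2 mm. A picture is of the moment at which its call begins: read the wrist's pose just before it. There is no depth.
- robot.close_job(): hands the job in, once; it reports no verdict.
Trained networks look in the newest picture that a camera, given by its name, has taken for a name from the list of things; names that differ only in an ending like _2 or _b are one class to them, and where a whole thing is asked for, a point or a joint stands for the part that bears it (a point fixed in the world has none). Each returns a list of dicts, best first, with "p" (0 to 1); they miss things now and then, are a little off and sometimes report something else, mostly with a low value. They report only what shows in the picture. A call takes as long as a camera call. They do not tell look-alikes from the thing itself.
- robot.trace(camera, name): "pixels" (400x640 bool, what is visible of it) and "uv" ([column, row] in pixels, amid what is visible of it).
The state is a dict: "t": time; "q": joint angles; "dq": joint speeds; "joint_torque": joint torques, N m; "tool_pos": TCP position; "orientation": TCP orientation; "force": force on the tool from outside, world axes, zero at the start; "wrist_torque": the same for the moment, N m; "opening": finger opening in m.
Only numpy, scipy, OpenCV 4.12 (cv2) and the standard library are available. Lean on these libraries where they do the work, as an engineer would, in place of code of your own. Each camera call takes 0.05 s, during which the arm holds its last target.

## Working session

There is one attempt and no reset: what is moved stays moved. The work goes in short steps, Python scripts to look and compute and a tool call to move; the robot and the scene stay as the last step left them, time stands still between calls to the robot, and variables do not carry over. Pictures are saved under pics/ and viewed, and the job is handed in when it is done.

Besides the shell and the picture viewer there is one more tool, called after ">>>" in YAML: its name, and indented under it one key for each argument. jog_arm: Moves the arm, as the interface text tells. Shifts and turns lie within -1 to 1; 1 stands for 0.6 m of shift or 2 pi rad of turn. Its arguments: {"type":"object","properties":{"commands":{"type":"array"},"newtons":{"type":"number"}},"required":["commands"]}

```bash
mkdir -p pics; ls
python3 - <<'E'
from plant import robot
import cv2,numpy as np
print(robot.read_state())
for n in ["scene","top","wrist"]:
    c=robot.read_camera(n)
    cv2.imwrite(f"pics/{n}0.png",c["pixels"][:,:,::-1])
    print(n,{k:v for k,v in c.items() if k!="pixels"})
E
```

```text
pics
{'t': 0.0, 'q': array([-1.35740943e+00,  1.31147470e-01,  1.48927761e+00, -7.84498780e-06,
        1.52303520e+00, -8.54179040e-02]), 'dq': array([ 0.00067068, -0.0017464 ,  0.00038462,  0.00110623, -0.00017277,
       -0.0001874 ]), 'joint_torque': array([ 2.45134259e-03, -5.59834313e+01, -4.91756094e+01,  7.68467761e-02,
        3.51993064e-02, -1.66309728e-04]), 'tool_pos': array([ 0.17651105, -0.57283812,  0.21759657]), 'orientation': array([-3.10475332e+00, -4.67340562e-01,  1.99745354e-04]), 'force': array([ 1.39270791, -0.66541932, -0.95646688]), 'wrist_torque': array([ 0.01072274, -0.02539432, -0.00392657]), 'opening': 0.09287684559556945}
scene {'fovy': 52.397168294548784, 'cx': 313.2797291705848, 'cy': 205.1581017215769, 'rvec': array([ 0.59560726, -2.54949908,  1.36317525]), 'tvec': array([0.39961194, 0.2230547 , 0.79403181])}
top {'fovy': 51.692238618792544, 'cx': 320.56554464925836, 'cy': 204.16525677117, 'rvec': array([ 2.14506057, -2.15263556,  0.15258849]), 'tvec': array([-0.11499679,  0.50840877,  1.08670127])}
wrist {'fovy': 65.99638045651835, 'cx': 321.50498869041957, 'cy': 196.60260293169674, 'tool_from_camera': array([[-9.75622467e-05, -9.67437018e-01, -2.53111847e-01,
         6.94393667e-02],
       [ 9.99999001e-01, -4.51304306e-04,  1.33951195e-03,
         2.39540321e-04],
       [-1.41012391e-03, -2.53111463e-01,  9.67436095e-01,
        -1.66095882e-01],
       [ 0.00000000e+00,  0.00000000e+00,  0.00000000e+00,
         1.00000000e+00]])}
```

View pics/top0.png

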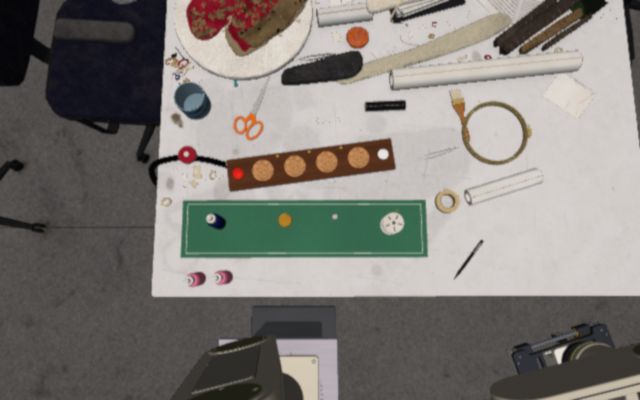

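View pics/scene0.png

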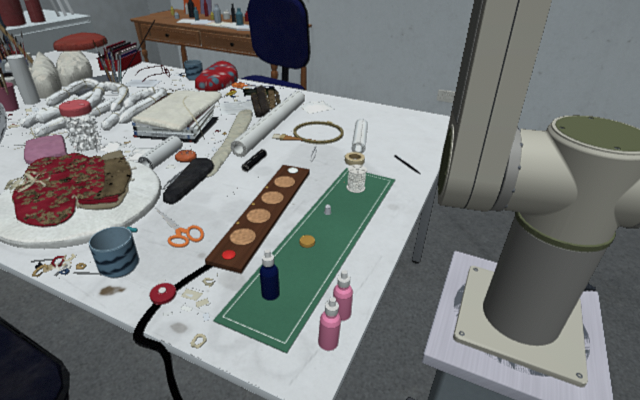

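```bash
cat > h.py <<'E'
from plant import robot
import cv2,numpy as np
from scipy.spatial.transform import Rotation as R
def pose(name):
    s=robot.read_state(); c=robot.read_camera(name)
    f=200/np.tan(np.radians(c["fovy"]/2)); K=np.array([[f,0,c["cx"]],[0,f,c["cy"]],[0,0,1]])
    if name=="wrist":
        T=np.eye(4);T[:3,:3]=R.from_rotvec(s["orientation"]).as_matrix();T[:3,3]=s["tool_pos"]
        W=T@c["tool_from_camera"]; Rw=W[:3,:3];C=W[:3,3]
    else:
        Rm=R.from_rotvec(c["rvec"]).as_matrix(); Rw=Rm.T; C=-Rm.T@c["tvec"]
    return c["pixels"],K,Rw,C
def ray(uv,z,K,Rw,C):
    d=Rw@np.linalg.inv(K)@np.array([uv[0],uv[1],1.]); return C+d*(z-C[2])/d[2]
def proj(P,K,Rw,C):
    p=(np.atleast_2d(P)-C)@Rw; p=p@K.T; return p[:,:2]/p[:,2:]
H={"dropper_bottle":.116,"thread_spool":.062,"thimble":.023,"beeswax":.012}
RAD={"dropper_bottle":[(0,.0185),(.084,.0185),(.085,.011),(.104,.011),(.104,.006),(.116,.006)],"thread_spool":[(0,.027),(.062,.027)],"thimble":[(0,.009),(.023,.0075)],"beeswax":[(0,.019),(.012,.019)]}
def sil(name,x,y,z0,cam,shape=(400,640),S=4):
    # predicted mask, union of convex hulls of successive rings
    m=np.zeros((shape[0]*S,shape[1]*S),np.uint8); a=np.linspace(0,2*np.pi,48,endpoint=False)
    pr=RAD[name]
    for (h0,r0),(h1,r1) in zip(pr,pr[1:]):
        P=np.array([[x+r*np.cos(t),y+r*np.sin(t),z0+h] for h,r in((h0,r0),(h1,r1)) for t in a])
        q=((proj(P,*cam)+.5)*S-.5).astype(np.float32)
        cv2.fillConvexPoly(m,np.round(cv2.convexHull(q)).astype(np.int32),1)
    return m
def cen(m,S=1):
    v,u=np.nonzero(m); return np.array([(u.mean()+.5)/S-.5,(v.mean()+.5)/S-.5])
def fit(name,mask,z0,cam,uv=None):
    c=cen(mask); p=ray(c,z0+H[name]/2,*cam)[:2]
    for _ in range(5):
        m=sil(name,p[0],p[1],z0,cam)
        if not m.any(): return p,0
        e=c-cen(m,4); q=ray(c,z0+H[name]/2,*cam)[:2]-ray(c-e,z0+H[name]/2,*cam)[:2]; p=p+q
    m=cv2.resize(sil(name,p[0],p[1],z0,cam),(640,400),interpolation=cv2.INTER_AREA)>0
    return p,(m&mask).sum()/(m|mask).sum()
E
python3 - <<'E'
from h import *
for cn in["top","scene"]:
    px,*cam=pose(cn)
    for n in H:
        for d in robot.trace(cn,n)[:3]:
            p,iou=fit(n,d["pixels"],.005,cam); print(cn,n,round(d["p"],2),np.round(d["uv"]),d["pixels"].sum(),p.round(4),round(iou,2))
    for n,z in [("pad_a",.02),("red_button",.021),("linen_tape",.01)]:
        for d in robot.trace(cn,n)[:5]:
            print(cn,n,round(d["p"],2),np.round(d["uv"]),d["pixels"].sum(),ray(cen(d["pixels"]),z,*cam).round(4))
E
```

```text
top dropper_bottle 0.81 [218. 219.] 253 [0.4606 0.1627] 0.88
top dropper_bottle 0.75 [220. 278.] 223 [0.3139 0.14  ] 0.83
top dropper_bottle 0.69 [197. 280.] 248 [0.3087 0.212 ] 0.81
top thread_spool 0.88 [392. 224.] 404 [ 0.4524 -0.3069] 0.97
top beeswax 0.44 [284. 220.] 135 [ 0.4672 -0.017 ] 0.87
top pad_a 0.92 [296. 166.] 361 [ 0.6181 -0.0437  0.02  ]
top pad_a 0.86 [356. 157.] 327 [ 0.6407 -0.2229  0.02  ]
top pad_a 0.8 [265. 172.] 365 [0.6059 0.0459 0.02  ]
top pad_a 0.55 [324. 161.] 359 [ 0.6287 -0.1332  0.02  ]
top linen_tape 0.53 [443. 207.] 331 [ 0.5178 -0.4677  0.01  ]
scene dropper_bottle 0.86 [344. 293.] 665 [0.3124 0.1439] 0.71
scene dropper_bottle 0.83 [328. 326.] 924 [0.3069 0.2213] 0.86
scene dropper_bottle 0.78 [269. 277.] 822 [0.4615 0.1657] 0.9
scene thread_spool 0.69 [357. 177.] 481 [ 0.4551 -0.3056] 0.96
scene beeswax 0.68 [306. 243.] 133 [ 0.4684 -0.0162] 0.69
scene pad_a 0.81 [243. 235.] 332 [0.6045 0.0479 0.02  ]
scene pad_a 0.61 [258. 220.] 238 [ 0.6174 -0.0396  0.02  ]
scene pad_a 0.55 [285. 185.] 156 [ 0.6409 -0.2175  0.02  ]
scene pad_a 0.53 [271. 194.] 207 [ 0.6293 -0.1291  0.02  ]
scene linen_tape 0.53 [355. 160.] 220 [ 0.52   -0.4661  0.01  ]
```

>>> jog_arm:
  commands:
    - [[0.46, 0.445, -0.1], [0, 0, 0.202], -1]
    - [[0.46, 0.445, -0.1], [0, 0, 0.202], -1]
    - [[0.46, 0.445, -0.1], [0, 0, 0.202], -1]
    - [[0.46, 0.445, -0.1], [0, 0, 0.202], -1]
    - [[0.46, 0.445, -0.1], [0, 0, 0.202], -1]
    - [[0.46, 0.445, -0.1], [0, 0, 0.202], -1]
    - [[0.46, 0.445, -0.1], [0, 0, 0.202], -1]
    - [[0.46, 0.445, -0.1], [0, 0, 0.202], -1]
    - [[0.46, 0.445, -0.1], [0, 0, 0.202], -1]
    - [[0.46, 0.445, -0.1], [0, 0, 0.202], -1]
  newtons: 15

```text
t: 2.2
tool_pos: [0.452, -0.3075, 0.1589]
orientation: [2.228, 2.214, -0.0]
force: [0.4, 0.0, -0.3]
opening: 0.0929
```

```bash
cat > look.py <<'E'
import sys
from h import *
# look.py pic name:z0 ...
px,*cam=pose("wrist"); s=robot.read_state()
M=R.from_rotvec(s["orientation"]).as_matrix()
print("t",s["t"],"tcp",s["tool_pos"].round(4),"x",M[:,0].round(3),"z",M[:,2].round(3),"F",s["force"].round(1),"open",round(s["opening"],4),"q",s["q"].round(2))
cv2.imwrite("pics/"+sys.argv[1]+".png",px[:,:,::-1])
for a in sys.argv[2:]:
    n,z=a.split(":");z=float(z)
    for d in robot.trace("wrist",n)[:4]:
        if n in H: p,i=fit(n,d["pixels"],z,cam); print(n,round(d["p"],2),np.round(d["uv"]),p.round(4),round(i,2))
        else: print(n,round(d["p"],2),np.round(d["uv"]),ray(cen(d["pixels"]),z,*cam).round(4))
E
python3 look.py w1 thread_spool:.005 linen_tape:.01 pad_a:.02 thimble:.005
```

```text
t 2.25 tcp [ 0.452  -0.3074  0.1589] x [ 0.006  1.    -0.   ] z [ 0. -0. -1.] F [-0.6  0.2  0.6] open 0.0929 q [-0.69  0.02  1.71 -0.    1.41 -0.68]
thread_spool 0.78 [327. 193.] [ 0.456 -0.308] 0.95
linen_tape 0.96 [382. 329.] [ 0.5227 -0.4835  0.01  ]
pad_a 0.96 [526.  96.] [ 0.6438 -0.2221  0.02  ]
pad_a 0.95 [521.  11.] [ 0.6312 -0.1503  0.02  ]
thimble 0.66 [346.  19.] [ 0.4769 -0.1561] 0.93
```

View pics/w1.png

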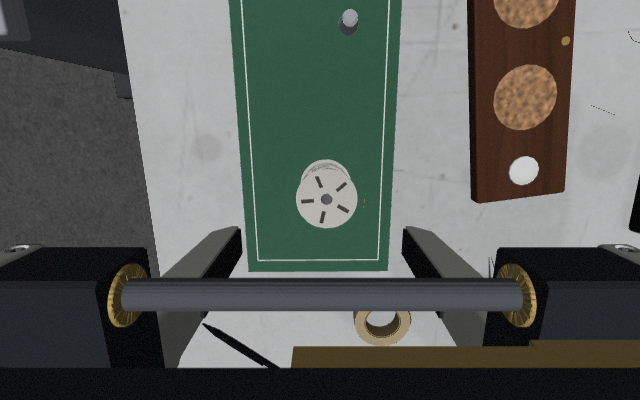

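>>> jog_arm:
  commands:
    - [[0.006, 0, -0.1], [0, 0, 0], -1]
    - [[0.006, 0, -0.19], [0, 0, 0], -1]
    - [[0.006, 0, -0.228], [0, 0, 0], -1]
    - [[0.006, 0, -0.228], [0, 0, 0], -1]
    - [[0.006, 0, -0.228], [0, 0, 0], 1]
    - [[0.006, 0, -0.228], [0, 0, 0], 1]
    - [[0.006, 0, -0.228], [0, 0, 0], 1]
    - [[0.006, 0, -0.228], [0, 0, 0], 1]
    - [[0.006, 0, -0.228], [0, 0, 0], 1]
    - [[0.006, 0, -0.228], [0, 0, 0], 1]
  newtons: 15

```text
t: 3.7
tool_pos: [0.4562, -0.3071, 0.0224]
orientation: [2.225, 2.216, 0.0]
force: [0.1, 1.3, 4.6]
opening: 0.0536
```

>>> jog_arm:
  commands:
    - [[0, 0, 0.08], [0, 0, 0], 1]
    - [[0, 0, 0.15], [0, 0, 0], 1]
    - [[0.07, 0.11, 0.15], [0, 0, 0], 1]
    - [[0.13, 0.2, 0.15], [0, 0, 0], 1]
    - [[0.19, 0.3, 0.15], [0, 0, 0], 1]
    - [[0.24, 0.38, 0.15], [0, 0, 0], 1]
    - [[0.27, 0.43, 0.15], [0, 0, 0], 1]
    - [[0.27, 0.43, 0.15], [0, 0, 0], 1]
    - [[0.27, 0.43, 0.15], [0, 0, 0], 1]

```text
t: 4.82
tool_pos: [0.6177, -0.0491, 0.1118]
orientation: [2.225, 2.218, -0.002]
force: [-0.6, -0.2, -0.2]
opening: 0.0534
```

```bash
python3 look.py w2 pad_a:.02 red_button:.021 thread_spool:.098 dropper_bottle:.005
```

```text
t 4.875 tcp [ 0.6176 -0.0498  0.1119] x [ 0.005  1.    -0.001] z [-0.    -0.001 -1.   ] F [-0.2 -0.  -0.7] open 0.0538 q [-0.16  0.25  1.55 -0.    1.34 -0.16]
pad_a 0.82 [311.  82.] [0.6083 0.0459 0.02  ]
pad_a 0.8 [326. 177.] [ 0.6208 -0.0318  0.02  ]
pad_a 0.62 [354. 344.] [ 0.6456 -0.1971  0.02  ]
red_button 0.6 [296.   0.] [0.5987 0.1016 0.021 ]
thread_spool 0.87 [320. 249.] [ 0.6175 -0.0413] 0.56
```

View pics/w2.png

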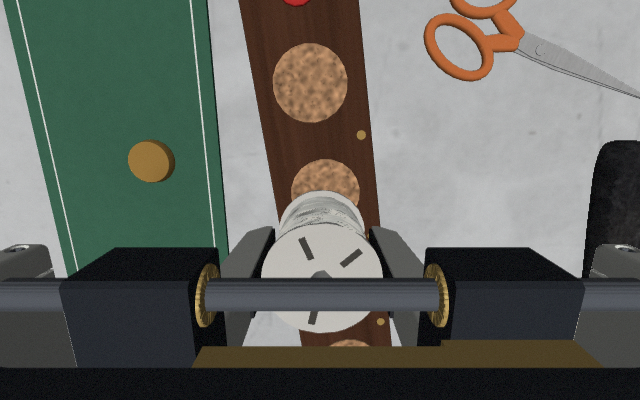

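>>> jog_arm:
  commands:
    - [[0.003, 0.012, -0.06], [0, 0, 0], 1]
    - [[0.003, 0.012, -0.1], [0, 0, 0], 1]
    - [[0.003, 0.012, -0.123], [0, 0, 0], 1]
    - [[0.003, 0.012, -0.123], [0, 0, 0], 1]
    - [[0.003, 0.012, -0.123], [0, 0, 0], 1]

```text
t: 5.7
tool_pos: [0.6202, -0.0435, 0.0396]
orientation: [2.227, 2.213, 0.001]
force: [-0.2, -0.2, -0.3]
opening: 0.0538
```

>>> jog_arm:
  commands:
    - [[0, 0.002, -0.003], [0, 0, 0], 1]
    - [[0, 0.002, -0.003], [0, 0, 0], 1]
    - [[0, 0.002, -0.003], [0, 0, 0], -1]
    - [[0, 0.002, -0.003], [0, 0, 0], -1]
    - [[0, 0.002, -0.003], [0, 0, 0], -1]
    - [[0, 0.002, 0.08], [0, 0, 0], -1]
    - [[0, -0.02, 0.17], [0, 0, 0], -1]
    - [[0, -0.06, 0.17], [0, 0, 0], -1]
    - [[0, -0.06, 0.17], [0, 0, 0], -1]

```text
t: 6.82
tool_pos: [0.6207, -0.081, 0.1426]
orientation: [2.228, 2.21, 0.002]
force: [0.2, 0.4, -0.1]
opening: 0.093
```

```bash
python3 look.py w3 pad_a:.02 thread_spool:.02 beeswax:.005
```

```text
t 6.875 tcp [ 0.62   -0.0799  0.1415] x [ 0.008  1.    -0.001] z [ 0.002 -0.001 -1.   ] F [-0.4  0.2  0.9] open 0.093 q [-0.21  0.24  1.51 -0.    1.39 -0.2 ]
pad_a 0.92 [346. 323.] [ 0.6441 -0.2307  0.02  ]
pad_a 0.72 [310.  48.] [0.6084 0.0455 0.02  ]
pad_a 0.57 [331. 240.] [ 0.6323 -0.1324  0.02  ]
pad_a 0.47 [339. 126.] [ 0.6351 -0.0199  0.02  ]
thread_spool 0.58 [319. 157.] [ 0.6201 -0.043 ] 0.98
beeswax 0.69 [319. 159.] [ 0.6201 -0.0516] 0.32
beeswax 0.59 [163. 123.] [ 0.4699 -0.0175] 0.88
```

View pics/w3.png

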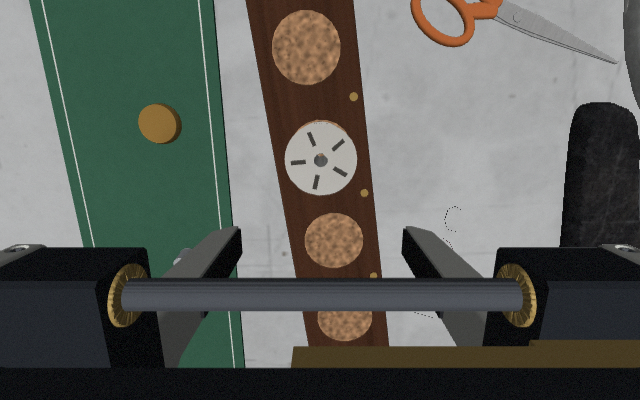

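>>> jog_arm:
  commands:
    - [[-0.08, -0.04, 0], [0, 0, 0], -1]
    - [[-0.16, -0.09, 0], [0, 0, 0], -1]
    - [[-0.22, -0.13, 0], [0, 0, 0], -1]
    - [[-0.242, -0.14, -0.02], [0, 0, 0], -1]
    - [[-0.242, -0.14, -0.02], [0, 0, 0], -1]
    - [[-0.242, -0.14, -0.02], [0, 0, 0], -1]

```text
t: 7.78
tool_pos: [0.4749, -0.1621, 0.1286]
orientation: [-2.227, -2.215, -0.0]
force: [0.4, 0.0, -0.4]
opening: 0.0931
```

```bash
python3 look.py w4 thimble:.005 pad_a:.02 beeswax:.005
```

```text
t 7.825 tcp [ 0.4752 -0.1622  0.1288] x [ 0.005  1.    -0.   ] z [ 0. -0. -1.] F [-0.   0.3 -0. ] open 0.0929 q [-0.43 -0.07  1.86  0.    1.35 -0.43]
thimble 0.88 [322. 184.] [ 0.477  -0.1546] 0.89
thimble 0.31 [491. 245.] [ 0.6407 -0.2173] 0.21
pad_a 0.89 [496. 161.] [ 0.6316 -0.1324  0.02  ]
pad_a 0.77 [492. 246.] [ 0.6382 -0.2151  0.02  ]
pad_a 0.62 [478.  84.] [ 0.6068 -0.0549  0.02  ]
beeswax 0.78 [316.  24.] [ 0.4693 -0.0179] 0.92
```

View pics/w4.png

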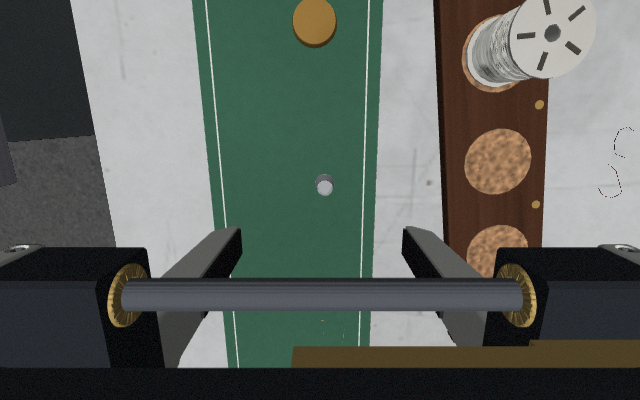

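>>> jog_arm:
  commands:
    - [[0.003, 0.0125, -0.08], [0, 0, 0], -0.5]
    - [[0.003, 0.0125, -0.15], [0, 0, 0], 0.3]
    - [[0.003, 0.0125, -0.19], [0, 0, 0], 0.3]
    - [[0.003, 0.0125, -0.199], [0, 0, 0], 0.3]
    - [[0.003, 0.0125, -0.199], [0, 0, 0], 0.3]
    - [[0.003, 0.0125, -0.199], [0, 0, 0], 0.3]
  newtons: 8

```text
t: 8.72
tool_pos: [0.4782, -0.1553, 0.011]
orientation: [2.225, 2.214, 0.002]
force: [0.6, -0.0, -0.7]
opening: 0.0376
```

```bash
python3 look.py w5 thimble:.005
```

```text
t 8.775 tcp [ 0.4782 -0.1553  0.0109] x [ 0.005  1.    -0.001] z [ 0.003 -0.001 -1.   ] F [-0.8 -0.6 -0.1] open 0.035 q [-0.42  0.08  1.95  0.    1.11 -0.41]
thimble 0.79 [319. 240.] [ 0.4773 -0.1538] 0.89
```

View pics/w5.png

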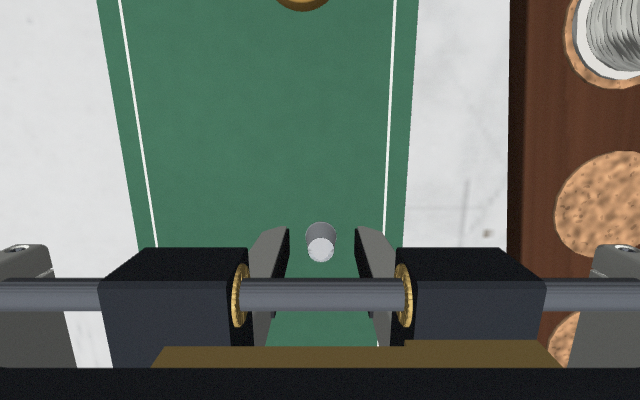

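>>> jog_arm:
  commands:
    - [[-0.001, 0.002, -0.004], [0, 0, 0], 0.3]
    - [[-0.001, 0.002, -0.004], [0, 0, 0], 0.5]
    - [[-0.001, 0.002, -0.004], [0, 0, 0], 0.7]
    - [[-0.001, 0.002, -0.004], [0, 0, 0], 1]
    - [[-0.001, 0.002, -0.004], [0, 0, 0], 1]
    - [[-0.001, 0.002, -0.004], [0, 0, 0], 1]
  newtons: 8

```text
t: 9.57
tool_pos: [0.4774, -0.1541, 0.0084]
orientation: [2.225, 2.214, 0.002]
force: [-0.8, 1.1, 0.4]
opening: 0.0165
```

>>> jog_arm:
  commands:
    - [[0, 0, 0.05], [0, 0, 0], 1]
    - [[0, 0, 0.1], [0, 0, 0], 1]
    - [[0.08, 0.012, 0.12], [0, 0, 0], 1]
    - [[0.16, 0.024, 0.12], [0, 0, 0], 1]
    - [[0.22, 0.032, 0.12], [0, 0, 0], 1]
    - [[0.257, 0.036, 0.12], [0, 0, 0], 1]
    - [[0.257, 0.036, 0.1], [0, 0, 0], 1]
    - [[0.257, 0.036, 0.08], [0, 0, 0], 1]
    - [[0.257, 0.036, 0.08], [0, 0, 0], 1]

```text
t: 10.7
tool_pos: [0.6291, -0.1322, 0.0539]
orientation: [-2.227, -2.214, 0.002]
force: [-0.2, 0.5, -0.5]
opening: 0.016
```

```bash
python3 look.py w6 thimble:.055 pad_a:.02
```

```text
t 10.75 tcp [ 0.6299 -0.1324  0.055 ] x [ 0.005  1.    -0.   ] z [-0. -0. -1.] F [-0.7 -0.5 -0. ] open 0.0167 q [-0.29  0.37  1.51 -0.    1.26 -0.28]
thimble 0.75 [321. 244.] [ 0.6289 -0.1299] 0.79
pad_a 0.97 [329. 208.] [ 0.6327 -0.1224  0.02  ]
pad_a 0.63 [325. 331.] [ 0.6315 -0.2186  0.02  ]
pad_a 0.44 [322. 130.] [ 0.6281 -0.0628  0.02  ]
```

View pics/w6.png

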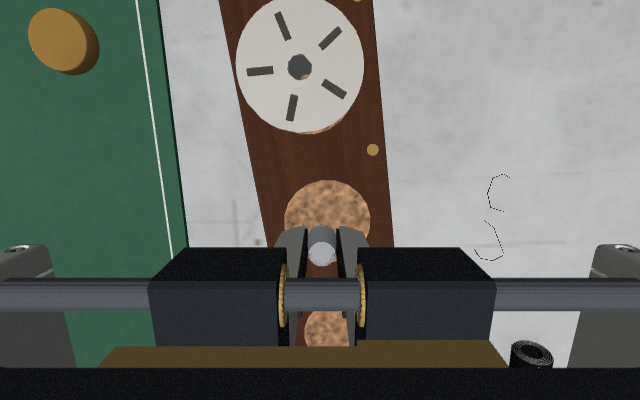

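>>> jog_arm:
  commands:
    - [[0.003, -0.001, -0.03], [0, 0, 0], 1]
    - [[0.003, -0.001, -0.048], [0, 0, 0], 1]
    - [[0.003, -0.001, -0.052], [0, 0, 0], 1]
    - [[0.003, -0.001, -0.052], [0, 0, 0], 1]
    - [[0.003, -0.001, -0.052], [0, 0, 0], 1]

```text
t: 11.48
tool_pos: [0.6334, -0.1334, 0.0258]
orientation: [2.225, 2.213, 0.002]
force: [0.9, 0.1, -0.4]
opening: 0.0162
```

>>> jog_arm:
  commands:
    - [[-0.002, 0, -0.004], [0, 0, 0], 1]
    - [[-0.002, 0, -0.004], [0, 0, 0], 1]
    - [[-0.002, 0, -0.004], [0, 0, 0], 0.6]
    - [[-0.002, 0, -0.004], [0, 0, 0], 0.2]
    - [[-0.002, 0, 0.05], [0, 0, 0], -0.5]
    - [[-0.002, 0, 0.14], [0, 0, 0], -1]
    - [[-0.002, -0.05, 0.17], [0, 0, 0], -1]
    - [[-0.002, -0.05, 0.17], [0, 0, 0], -1]
    - [[-0.002, -0.05, 0.17], [0, 0, 0], -1]

```text
t: 12.6
tool_pos: [0.6316, -0.1629, 0.1267]
orientation: [2.227, 2.214, 0.002]
force: [-0.5, -0.4, -0.6]
opening: 0.074
```

```bash
python3 look.py w7 thimble:.020 pad_a:.02 thread_spool:.02 beeswax:.005
```

```text
t 12.65 tcp [ 0.6313 -0.1625  0.1262] x [ 0.005  1.    -0.   ] z [ 0.001 -0.    -1.   ] F [-0.3  0.5 -0.3] open 0.0778 q [-0.33  0.32  1.44  0.    1.38 -0.33]
thimble 0.79 [322. 164.] [ 0.6319 -0.1341] 0.95
pad_a 0.79 [314.  86.] [ 0.6245 -0.0643  0.02  ]
pad_a 0.77 [336. 253.] [ 0.6444 -0.2206  0.02  ]
pad_a 0.59 [323. 158.] [ 0.6324 -0.1322  0.02  ]
thread_spool 0.75 [304.  35.] [ 0.62   -0.0429] 0.99
beeswax 0.91 [125.  24.] [ 0.4698 -0.0171] 0.9
```

View pics/w7.png

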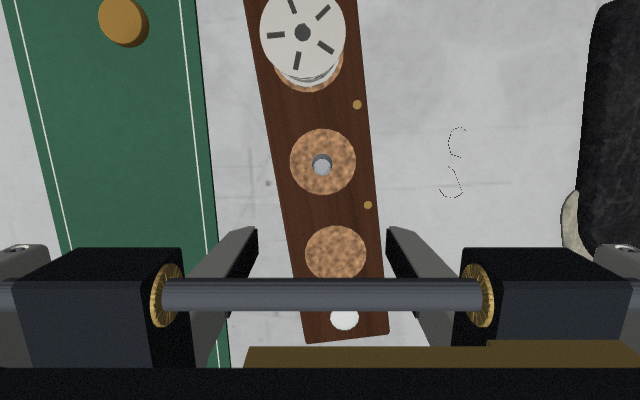

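>>> jog_arm:
  commands:
    - [[-0.09, 0.03, 0], [0, 0, 0], -0.6]
    - [[-0.17, 0.09, 0], [0, 0, 0], -0.6]
    - [[-0.24, 0.16, 0], [0, 0, 0], -0.6]
    - [[-0.27, 0.23, 0], [0, 0, 0], -0.6]
    - [[-0.27, 0.241, -0.06], [0, 0, 0], -0.6]
    - [[-0.27, 0.241, -0.13], [0, 0, 0], -0.4]
    - [[-0.27, 0.241, -0.17], [0, 0, 0], -0.4]
    - [[-0.27, 0.241, -0.17], [0, 0, 0], -0.4]
    - [[-0.27, 0.241, -0.17], [0, 0, 0], -0.4]

```text
t: 13.98
tool_pos: [0.4703, -0.0179, 0.0256]
orientation: [2.225, 2.215, 0.002]
force: [-0.2, 0.1, 0.1]
opening: 0.0649
```

```bash
python3 look.py w8 beeswax:.005
```

```text
t 14.025 tcp [ 0.4708 -0.0181  0.026 ] x [ 0.005  1.    -0.001] z [ 0.004 -0.001 -1.   ] F [0.1 0.3 0.1] open 0.0653 q [-0.15 -0.03  2.03 -0.    1.14 -0.14]
beeswax 0.71 [318. 232.] [ 0.4692 -0.0165] 0.89
```

View pics/w8.png

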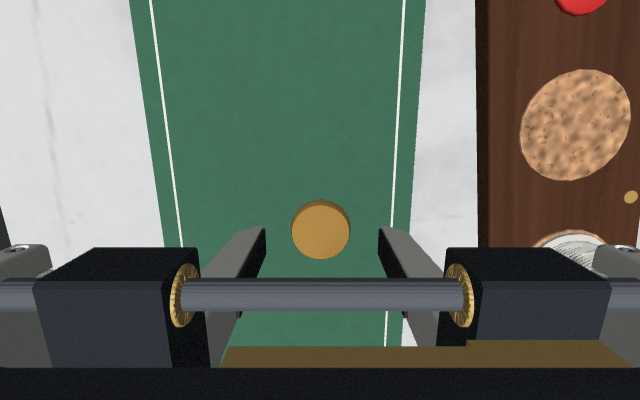

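>>> jog_arm:
  commands:
    - [[-0.001, 0.002, -0.02], [0, 0, 0], -0.4]
    - [[-0.001, 0.002, -0.031], [0, 0, 0], -0.4]
    - [[-0.001, 0.002, -0.031], [0, 0, 0], -0.4]
    - [[-0.001, 0.002, -0.031], [0, 0, 0], 0]
    - [[-0.001, 0.002, -0.031], [0, 0, 0], 1]
    - [[-0.001, 0.002, -0.031], [0, 0, 0], 1]
    - [[-0.001, 0.002, -0.031], [0, 0, 0], 1]
    - [[-0.001, 0.002, -0.031], [0, 0, 0], 1]
    - [[-0.001, 0.002, -0.031], [0, 0, 0], 1]
  newtons: 12

```text
t: 15.2
tool_pos: [0.4704, -0.017, 0.0077]
orientation: [2.224, 2.214, 0.003]
force: [-0.6, 0.1, 2.2]
opening: 0.0346
```

>>> jog_arm:
  commands:
    - [[0, 0, 0.04], [0, 0, 0], 1]
    - [[0, 0, 0.08], [0, 0, 0], 1]
    - [[0, 0, 0.16], [0, 0, 0], 1]
    - [[0, 0, 0.17], [0, 0, 0], 1]
    - [[0, 0, 0.17], [0, 0, 0], 1]

```text
t: 15.82
tool_pos: [0.4707, -0.017, 0.1098]
orientation: [2.223, 2.213, 0.004]
force: [-0.5, -0.7, -1.3]
opening: 0.0349
```

```bash
python3 look.py w9 beeswax:.105
```

```text
t 15.875 tcp [ 0.4699 -0.0169  0.1088] x [ 0.005  1.    -0.001] z [ 0.003 -0.001 -1.   ] F [-0.   0.1 -0.7] open 0.0349 q [-0.14 -0.15  1.97 -0.    1.32 -0.14]
beeswax 0.88 [322. 243.] [ 0.4703 -0.0175] 0.89
```

View pics/w9.png

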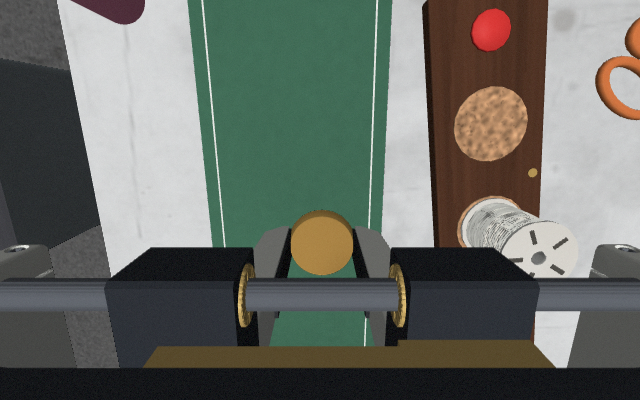

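>>> jog_arm:
  commands:
    - [[0.03, -0.09, 0], [0, 0, 0], 1]
    - [[0.06, -0.18, 0], [0, 0, 0], 1]
    - [[0.12, -0.26, 0], [0, 0, 0], 1]
    - [[0.2, -0.32, 0], [0, 0, 0], 1]
    - [[0.27, -0.342, 0], [0, 0, 0], 1]
    - [[0.292, -0.342, -0.04], [0, 0, 0], 1]
    - [[0.292, -0.342, -0.1], [0, 0, 0], 1]
    - [[0.292, -0.342, -0.1], [0, 0, 0], 1]
    - [[0.292, -0.342, -0.1], [0, 0, 0], 1]

```text
t: 17.05
tool_pos: [0.6442, -0.2219, 0.0481]
orientation: [2.226, 2.216, 0.001]
force: [-0.7, 0.1, -0.4]
opening: 0.0346
```

```bash
python3 look.py w10 beeswax:.046 pad_a:.02
```

```text
t 17.1 tcp [ 0.6451 -0.2222  0.0494] x [ 0.005  1.    -0.001] z [ 0.003 -0.001 -1.   ] F [ 0.6  0.1 -0.1] open 0.0349 q [-0.41  0.47  1.39  0.    1.27 -0.4 ]
beeswax 0.63 [322. 244.] [ 0.6439 -0.2212] 0.84
pad_a 0.6 [325. 202.] [ 0.6446 -0.2078  0.02  ]
pad_a 0.57 [305.  72.] [ 0.6325 -0.1322  0.02  ]
```

View pics/w10.png

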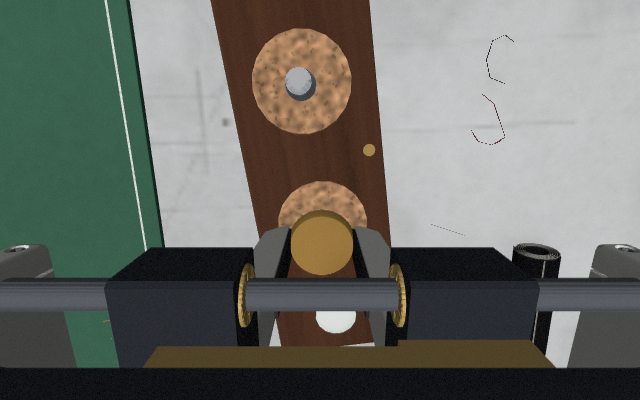

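>>> jog_arm:
  commands:
    - [[0, 0, -0.025], [0, 0, 0], 1]
    - [[0, 0, -0.04], [0, 0, 0], 1]
    - [[0, 0, -0.045], [0, 0, 0], 1]
    - [[0, 0, -0.045], [0, 0, 0], 1]
    - [[0, 0, -0.045], [0, 0, 0], 1]

```text
t: 17.82
tool_pos: [0.6456, -0.2224, 0.0231]
orientation: [2.223, 2.213, 0.003]
force: [0.5, -0.1, -0.3]
opening: 0.0345
```

>>> jog_arm:
  commands:
    - [[-0.002, 0, 0], [0, 0, 0], 1]
    - [[-0.002, 0, 0], [0, 0, 0], 1]
    - [[-0.002, 0, 0], [0, 0, 0], 0.2]
    - [[-0.002, 0, 0], [0, 0, 0], -0.1]
    - [[-0.002, 0, 0], [0, 0, 0], -0.1]
    - [[-0.002, 0, 0.07], [0, 0, 0], -0.3]
    - [[-0.01, 0, 0.17], [0, 0, 0], -0.5]
    - [[-0.01, -0.03, 0.2], [0, 0, 0], -0.5]
    - [[-0.01, -0.03, 0.2], [0, 0, 0], -0.5]

```text
t: 18.95
tool_pos: [0.6407, -0.2423, 0.1453]
orientation: [2.222, 2.209, 0.005]
force: [-0.2, 0.1, -1.1]
opening: 0.0699
```

```bash
python3 look.py w11 beeswax:.02 thimble:.02 thread_spool:.02 pad_a:.02
```

```text
t 19.0 tcp [ 0.6395 -0.2411  0.1426] x [ 0.006  1.    -0.002] z [ 0.005 -0.002 -1.   ] F [-0.6 -0.2 -0.4] open 0.0696 q [-0.44  0.39  1.32  0.    1.42 -0.43]
beeswax 0.75 [323. 172.] [ 0.6438 -0.2221] 0.91
thimble 0.7 [308.  69.] [ 0.6316 -0.1352] 0.96
pad_a 0.94 [333. 154.] [ 0.6449 -0.2205  0.02  ]
pad_a 0.56 [319.  66.] [ 0.6325 -0.1327  0.02  ]
```

View pics/w11.png

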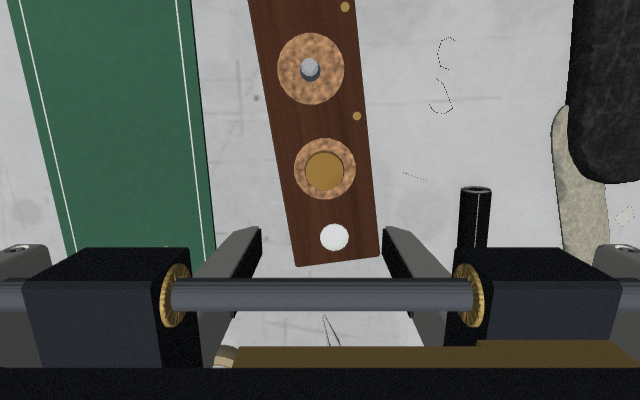

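>>> jog_arm:
  commands:
    - [[0, 0.03, 0.07], [0, 0, 0], -0.5]
    - [[-0.04, 0.13, 0.12], [0, 0, 0], -0.5]
    - [[-0.08, 0.23, 0.12], [0, 0, 0], -0.5]
    - [[-0.12, 0.32, 0.12], [0, 0, 0], -0.5]
    - [[-0.16, 0.41, 0.12], [0, 0, 0], -0.5]
    - [[-0.2, 0.5, 0.12], [0, 0, 0], -0.5]
    - [[-0.24, 0.58, 0.12], [0, 0, 0], -0.5]
    - [[-0.28, 0.65, 0.12], [0, 0, 0], -0.5]
    - [[-0.293, 0.665, 0.12], [0, 0, 0], -0.5]
    - [[-0.293, 0.665, 0.12], [0, 0, 0], -0.5]

```text
t: 20.45
tool_pos: [0.462, 0.1598, 0.2114]
orientation: [-2.224, -2.218, 0.001]
force: [1.3, -0.5, 0.2]
opening: 0.07
```

```bash
python3 look.py w12 dropper_bottle:.005 red_button:.021 pad_a:.02
```

```text
t 20.5 tcp [0.4625 0.1591 0.2115] x [ 0.004  1.    -0.   ] z [ 0. -0. -1.] F [-0.5  0.2 -0.8] open 0.0699 q [ 0.23 -0.17  1.8  -0.    1.51  0.23]
dropper_bottle 0.88 [325. 180.] [0.4629 0.166 ] 0.89
dropper_bottle 0.64 [185. 195.] [0.3195 0.146 ] 0.84
dropper_bottle 0.6 [174. 132.] [0.3145 0.2155] 0.86
red_button 0.82 [432. 211.] [0.5988 0.1147 0.021 ]
pad_a 0.58 [449. 254.] [0.6148 0.06   0.02  ]
```

View pics/w12.png

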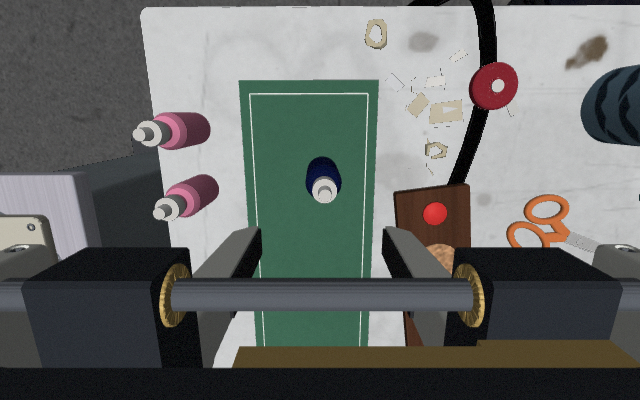

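>>> jog_arm:
  commands:
    - [[0.001, 0.0115, -0.05], [0, 0, 0], -0.5]
    - [[0.001, 0.0115, -0.12], [0, 0, 0], -0.5]
    - [[0.001, 0.0115, -0.19], [0, 0, 0], -0.5]
    - [[0.001, 0.0115, -0.245], [0, 0, 0], -0.5]
    - [[0.001, 0.0115, -0.265], [0, 0, 0], -0.5]
    - [[0.001, 0.0115, -0.265], [0, 0, 0], -0.5]
    - [[0.001, 0.0115, -0.265], [0, 0, 0], -0.5]
  newtons: 12

```text
t: 21.52
tool_pos: [0.4651, 0.1654, 0.0545]
orientation: [2.227, 2.213, 0.003]
force: [-0.9, -0.7, 0.7]
opening: 0.0698
```

```bash
python3 look.py w13 dropper_bottle:.005
```

```text
t 21.575 tcp [0.4652 0.1655 0.0547] x [0.006 1.    0.   ] z [ 0.003  0.    -1.   ] F [-0.6 -0.3  0.3] open 0.0698 q [ 0.24 -0.01  1.95 -0.    1.2   0.24]
dropper_bottle 0.72 [317. 243.] [0.4631 0.1722] 0.62
dropper_bottle 0.72 [ 49. 152.] [0.3161 0.2164] 0.9
dropper_bottle 0.57 [107. 242.] [0.3563 0.1755] 0.15
```

View pics/w13.png

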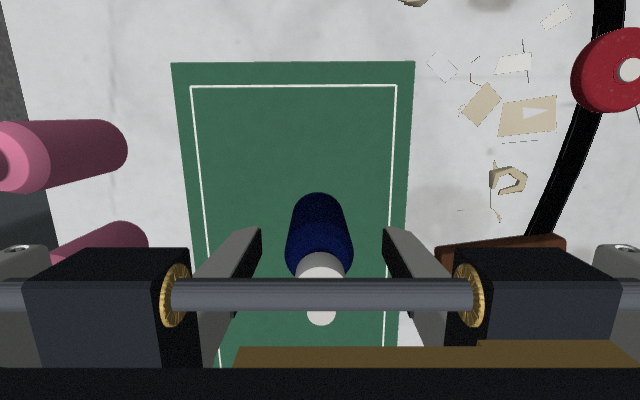

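>>> jog_arm:
  commands:
    - [[-0.0035, 0.001, -0.005], [0, 0, 0], -0.3]
    - [[-0.0035, 0.001, -0.005], [0, 0, 0], 0]
    - [[-0.0035, 0.001, -0.005], [0, 0, 0], 0.1]
    - [[-0.0035, 0.001, -0.005], [0, 0, 0], 0.2]
    - [[-0.0035, 0.001, -0.005], [0, 0, 0], 0.6]
    - [[-0.0035, 0.001, -0.005], [0, 0, 0], 1]
    - [[-0.0035, 0.001, -0.005], [0, 0, 0], 1]
    - [[-0.0035, 0.001, -0.005], [0, 0, 0], 1]
  newtons: 15

```text
t: 22.62
tool_pos: [0.463, 0.1662, 0.0516]
orientation: [2.227, 2.213, 0.004]
force: [-0.6, 0.4, 0.8]
opening: 0.037
```

>>> jog_arm:
  commands:
    - [[0, 0, 0.05], [0, 0, 0], 1]
    - [[0, 0, 0.1], [0, 0, 0], 1]
    - [[0.07, -0.06, 0.12], [0, 0, 0], 1]
    - [[0.14, -0.12, 0.12], [0, 0, 0], 1]
    - [[0.2, -0.165, 0.12], [0, 0, 0], 1]
    - [[0.24, -0.2, 0.12], [0, 0, 0], 1]
    - [[0.242, -0.2, 0.09], [0, 0, 0], 1]
    - [[0.242, -0.2, 0.06], [0, 0, 0], 1]
    - [[0.242, -0.2, 0.06], [0, 0, 0], 1]
    - [[0.242, -0.2, 0.06], [0, 0, 0], 1]

```text
t: 23.88
tool_pos: [0.6075, 0.047, 0.0875]
orientation: [2.226, 2.215, 0.003]
force: [0.5, 0.9, -1.0]
opening: 0.0365
```

```bash
python3 look.py w14 pad_a:.02 red_button:.021
```

```text
t 23.925 tcp [0.6081 0.0468 0.0881] x [0.005 1.    0.   ] z [ 0.004  0.    -1.   ] F [ 0.2  0.2 -0.2] open 0.0364 q [-0.01  0.25  1.6   0.    1.29 -0.  ]
pad_a 0.81 [328. 193.] [0.6098 0.0571 0.02  ]
red_button 0.95 [308. 118.] [0.599  0.1147 0.021 ]
```

View pics/w14.png

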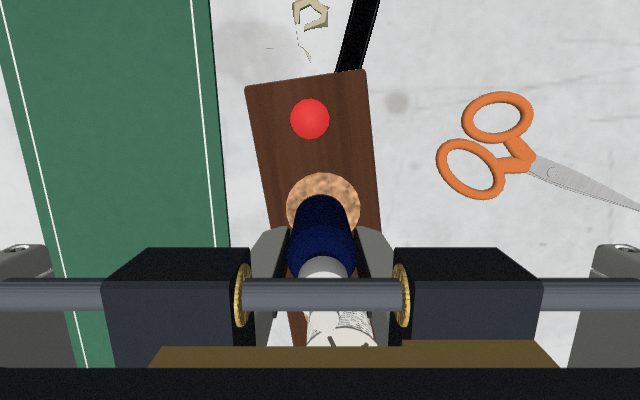

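>>> jog_arm:
  commands:
    - [[0, -0.002, -0.018], [0, 0, 0], 1]
    - [[0, -0.002, -0.03], [0, 0, 0], 1]
    - [[0, -0.002, -0.035], [0, 0, 0], 1]
    - [[0, -0.002, -0.035], [0, 0, 0], 1]
    - [[0, -0.002, -0.035], [0, 0, 0], 1]
    - [[0, -0.002, -0.035], [0, 0, 0], 1]

```text
t: 24.78
tool_pos: [0.6087, 0.0454, 0.0677]
orientation: [2.225, 2.213, 0.006]
force: [-0.0, 0.1, -0.4]
opening: 0.0366
```

>>> jog_arm:
  commands:
    - [[0, 0, -0.002], [0, 0, 0], 1]
    - [[0, 0, -0.002], [0, 0, 0], 1]
    - [[0, 0, -0.002], [0, 0, 0], 0.1]
    - [[0, 0, -0.002], [0, 0, 0], -0.2]
    - [[0, 0, -0.002], [0, 0, 0], -0.5]
    - [[0, 0, -0.002], [0, 0, 0], -0.5]
    - [[0, 0, 0.08], [0, 0, 0], -0.5]
    - [[0, 0, 0.16], [0, 0, 0], -0.5]
    - [[0, 0, 0.26], [0, 0, 0], -0.5]
    - [[0, 0, 0.3], [0, 0, 0], -0.5]

```text
t: 26.02
tool_pos: [0.6105, 0.0454, 0.253]
orientation: [2.222, 2.21, 0.013]
force: [0.1, 0.9, -0.4]
opening: 0.0695
```

>>> jog_arm:
  commands:
    - [[-0.1, -0.1, 0.06], [0, 0, 0], -0.5]
    - [[-0.18, -0.2, 0.06], [0, 0, 0], -0.5]
    - [[-0.2, -0.3, 0.06], [0, 0, 0], -0.5]
    - [[-0.2, -0.4, 0.06], [0, 0, 0], -0.5]
    - [[-0.25, -0.5, 0.06], [0, 0, 0], -0.5]
    - [[-0.3, -0.6, 0.06], [0, 0, 0], -0.5]
    - [[-0.35, -0.7, 0.06], [0, 0, 0], -0.5]
    - [[-0.4, -0.75, 0.06], [0, 0, 0], -0.5]
    - [[-0.4, -0.75, 0.06], [0, 0, 0], -0.5]

```text
t: 27.15
tool_pos: [0.3681, -0.4071, 0.2888]
orientation: [2.226, 2.206, 0.012]
force: [0.5, 0.4, -1.1]
opening: 0.0697
```

Run:
```python
from h import *
s=robot.read_state();print(s["t"],s["tool_pos"],s["force"])
for cn in["top","scene"]:
    px,*cam=pose(cn); cv2.imwrite(f"pics/{cn}9.png",px[:,:,::-1])
    for n in H:
        for d in robot.trace(cn,n)[:3]:
            p,iou=fit(n,d["pixels"],.02,cam); print(cn,n,round(d["p"],2),np.round(d["uv"]),p.round(4),round(iou,2))
    for d in robot.trace(cn,"linen_tape")[:5]:
            print(cn,"tape",round(d["p"],2),np.round(d["uv"]),ray(cen(d["pixels"]),.01,*cam).round(4))
```

```text
27.15 [ 0.36814082 -0.40710686  0.28880201] [ 0.47125082  0.39789065 -1.07324123]
top dropper_bottle 0.74 [219. 278.] [0.3142 0.1374] 0.87
top dropper_bottle 0.65 [264. 164.] [0.6059 0.0433] 0.91
top dropper_bottle 0.57 [193. 280.] [0.3095 0.2078] 0.85
top thread_spool 0.93 [297. 160.] [ 0.6188 -0.0435] 0.91
top beeswax 0.48 [357. 160.] [ 0.6419 -0.2231] 0.87
top tape 0.68 [453. 202.] [ 0.5184 -0.468   0.01  ]
scene dropper_bottle 0.81 [345. 294.] [0.3077 0.1585] 0.69
scene dropper_bottle 0.73 [242. 219.] [0.6038 0.05  ] 0.86
scene dropper_bottle 0.72 [328. 325.] [0.3026 0.2334] 0.8
scene thread_spool 0.64 [257. 205.] [ 0.6186 -0.042 ] 0.93
scene beeswax 0.72 [242. 244.] [0.596  0.0627] 0.36
scene beeswax 0.6 [286. 180.] [ 0.6403 -0.2191] 0.5
scene tape 0.7 [356. 158.] [ 0.5174 -0.4631  0.01  ]
```

View pics/top9.png

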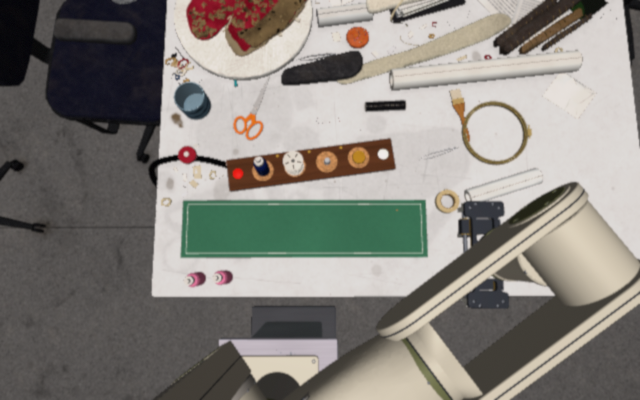

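View pics/scene9.png

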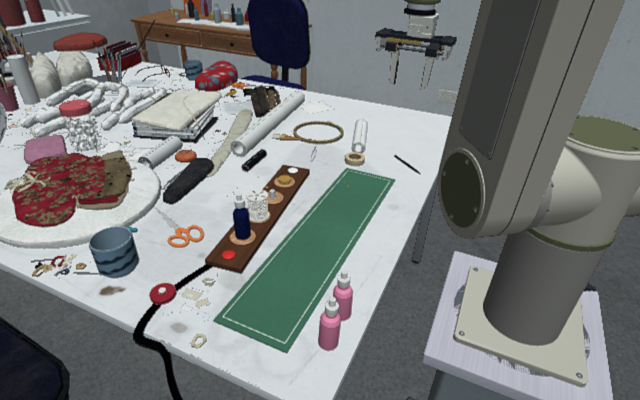

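All four items stand upright on their pads in the right order: bottle by the red button, then spool, thimble and beeswax. The tape is where it was.

```bash
python3 -c "
from plant import robot
print(robot.close_job())"
```

```text
the job is handed in; nothing more can be done
None
```

The four supplies now stand upright on the cork pads, tallest next to the red button: dropper bottle on pad_a, white spool on pad_b, thimble on pad_c and beeswax on pad_d. I handed the job in at about 27 s, with the gripper open and clear of everything.

- **Centring:** In the wrist pictures the spool, thimble and beeswax were within about 1 to 3 mm of their pad centres; the thimble was furthest off. The bottle was released with the gripper about 1 mm from its pad's centre. I checked it afterwards only in the top and scene pictures, which put it within about 3 mm in the top picture and 2 mm in the scene picture of where each had measured that pad.
- **Tape:** Its position before and after agrees within 1 to 3 mm in the top and scene cameras, so it was not disturbed. The pink bottles were left alone.
- **Disagreements:**
  - The cameras differed by 2 to 4 mm on absolute positions; I used the wrist camera.
  - The network did not report the thimble in the final top and scene pictures. I can see it on its pad in the top picture, and the wrist camera had confirmed it there earlier.
  - In the scene picture, one of the two beeswax reports was on pad_a; I took it as false, because the picture shows only the bottle there.

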